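# Take up the free space in a gel-casting chamber with filler plates

### The arm

A 7-joint arm with a two-finger parallel gripper is mounted at the origin on a cart in front of the work surface, level with it; the furniture and walls round the work are solid. World frame = base frame: x ahead of the robot, y to its left, z up, the work surface at z = 0. Lengths are in m, angles in rad, forces in N, time in s.
With the tool pointing down it reaches from about 0.425 to 0.825 m from the base axis. Payload 3.6 kg.
Tool frame: the origin (TCP) lies on the mounting face of the last link; the fingertips stand 186 mm ahead of it and the grasp point (between the pads) lies 167 mm ahead of it (finger_overhang is the z of the fingertips in the tool frame, in m); z points along the fingers, y is the line along which they close (so a half turn about z gives the same grasp; the last joint's range is limited). The gripper opens to 93 mm and grips with 3 to 60 N. Pads are 15 mm wide; open, the fingers measure 128 mm over their backs; the gripper's body (75 mm by 188 mm) begins 65 mm behind the grasp point.
Start: joints at [-1.175, 0.615, -0.013, 1.423, 0.008, 1.103, -0.04], TCP at [0.266, 0.593, 0.405] pointing down, gripper open.
Joint ranges: [-3.12, 3.12], [-0.3, 2.06], [-1.34, 1.32], [0.26, 2.42], [-1.36, 4.5], [0.01, 1.98], [-2.84, 2.84]. Speed limits (rad/s): [2.79, 2.79, 3.14, 3.14, 3.14, 3.14, 3.14].

### API

Orientations are given as a unit quaternion [x, y, z, w].
In Python, from cell import * gives the robot as it stands. The module is installed in compiled form; this text tells all that it offers.
- The arm moves only by the tool play_rows, never from a script. Its argument "motion" is text: rows parted by semicolons, each of 7 numbers parted by spaces: the shift along the world's x, y, z in mm, then the turn, a rotation vector about the world's x, y, z in rad, then the closure, from 0 (fully open) to 1 (shut). In form: dx dy dz rx ry rz jaw; .... A call has 1 to 20 rows; each row is the pose to reach, as a shift and turn from the pose commanded when the call began; what a row does not reach only later rows make up. A row lasts 1/8 s, in which the tool goes at most 62.5 mm and 10.7 degrees, less where a joint would pass 70% of its speed; a pose out of reach is approached as far as the arm can. A call with a gripper value outside its range is refused whole. The fingers move at their own pace and stop on an object; "newtons" is the grip in N (left out, the last holds). Time passes only in rows, so rows that repeat a pose let the fingers close. It gives the time, the measured TCP pose, the force, the opening and the grip force at its end, in the units of the state.
- get_state(): the state, without advancing time (a new reading comes with each control period).
- get_image(name): name is "scene" or "top"; returns the picture (384x512x3 uint8, red, green, blue); there is no depth.
- camera_info(name): a dict with "fx", "fy", "cx", "cy" (pixels), "rvec" (rotation vector, rad) and "tvec" (3), from world to camera coordinates, as OpenCV has them. Camera axes: x right, y down, z forward; pixel columns grow to the right and rows downward; lengths in m; the calibration is good to about 2 mm. A picture is of the moment at which its call begins. camera_info takes no time and is no camera call.
- finish_job(): hands the job in; it is judged then, once.
The state is a dict: "time_s": time; "joint_pos": joint angles; "qd": joint speeds; "effort": joint torques, N m; "ee_pos": TCP position; "orientation": TCP orientation; "ft_force": force on the tool from outside, world axes, zero at the start; "ft_torque": the same for the moment, N m; "finger_gap": finger opening in m; "gripper_force": force on a finger pad.
Only numpy, scipy, OpenCV 4.12 (cv2) and the standard library are available. Lean on these libraries where they do the work, as an engineer would, in place of code of your own. Each camera call takes 0.05 s, during which the arm holds its last target. There are 200 camera calls.

### The job

The gel-casting chamber is not full: pick, from the storage box, the filler plates whose thicknesses together take up the gap between the white cassette and the sprung pressure plate, and stand them upright side by side in the gap, fully down on the chamber floor, so that they push the pressure plate back by 1 to 8 mm and the row is held tight. Leave the plates you do not need in the box and do not disturb the other things on the bench.

Things in the scene. Friction and masses are not known exactly. Their poses are not given: they have to be found in the camera images.
- chamber: gel-casting chamber, fixed on the bench, 200 mm long, 92 wide. Origin on the bench under its base plate; y along the row standing in it (cassettes towards pressure plate), x across, z up. Floor 12 mm above the bench; side rails 68 mm apart inside, 30 mm above the floor; end walls 90 mm above the bench, 128 mm apart inside. The gap (26 to 40 mm along y) is open at the top and above the rails
- cassette_face (a point): middle of the lower edge of the last cassette's white ceramic face, at floor height: one side of the gap. The face is upright and looks along the chamber's +y. The two cassettes (56 mm wide, top 125 mm above the bench) are fixed to an end plate set by a screw with a round black knob, too firm to be pushed; its setting differs from time to time
- pressure_face (a point): middle of the lower edge of the pressure plate's face (54 mm wide), at floor height: other side of the gap; looks along the chamber's -y, moves with the plate. Upright to 75 mm above the bench; above that it flares away from the gap, 12 degrees from upright, to its top at 129 mm, widening the mouth by 11 mm: a plate pressed down against the flare pushes the pressure plate back
- pressure_plate (a joint): how far the pressure plate is pushed back against its springs (m, along the chamber's +y): 0 at rest with the gap empty, stop at 0.012. The springs push with about 3 N at rest and 0.3 N more per mm
- box: deep narrow grey storage box with windowed sides, fixed: 74 x 244 mm outside, 66 x 236 inside. Origin on the bench under its middle; y along its length. Floor 6 mm, rim 102 mm above the bench. The four fillers stand in it on edge 50 mm apart (y = -75, -25, 25, 75 mm, any order), faces across the box, tops 4 mm below the rim, 2 mm free beside their narrow sides, room for a finger at each face
- filler_10: filler plate, white plastic, 10 mm thick (its y), 62 mm wide (its x), 92 mm tall (its z); origin at the middle of its underside; about 51 g; upper and lower edges of its faces bevelled 2 mm; stands upright by itself on a flat place
- filler_14: filler plate, white plastic, 14 mm thick (its y), 62 mm wide (its x), 92 mm tall (its z); origin at the middle of its underside; about 72 g; upper and lower edges of its faces bevelled 2 mm; stands upright by itself on a flat place
- filler_18: filler plate, white plastic, 18 mm thick (its y), 62 mm wide (its x), 92 mm tall (its z); origin at the middle of its underside; about 92 g; upper and lower edges of its faces bevelled 2 mm; stands upright by itself on a flat place
- filler_26: filler plate, white plastic, 26 mm thick (its y), 62 mm wide (its x), 92 mm tall (its z); origin at the middle of its underside; about 133 g; upper and lower edges of its faces bevelled 2 mm; stands upright by itself on a flat place
- amber: brown reagent bottle, 72 mm across, 136 high: a bystander, origin in the middle of its underside
- pen: marker pen, 124 mm long, lying at the back of the free stretch of bench between box and chamber: a bystander, origin in the middle of its underside
- tweezers: steel forceps, 131 mm long, lying: a bystander, origin in the middle of its underside
- jar: white specimen jar with yellow lid, 62 mm across, 69 high: a bystander, origin in the middle of its underside

How it is judged:
At the end, for the whole second after the job is handed in: The pressure plate stands pushed back by 1 to 8 mm by the filler plates in the gap; every filler plate either stands upright (within 0.06 rad) and still in the gap, its underside within 2.5 mm of the chamber floor and within 8 mm of the middle across, or is still in the storage box; nothing is held (value of joint pressure_plate between 0.001 and 0.008 m and ((z of filler_10 in the frame of chamber between 0.0095 and 0.0145 m and x of filler_10 in the frame of chamber between -0.008 and 0.008 m and y of filler_10 in the frame of chamber between -0.016 and 0.04 m and angle between filler_10's own z axis and vertical below 0.06 rad and linear speed of filler_10 below 0.02 m/s) or (z of filler_10 in the frame of box between 0 and 0.02 m and x of filler_10 in the frame of box between -0.03 and 0.03 m and y of filler_10 in the frame of box between -0.115 and 0.115 m and angle between filler_10's own z axis and vertical below 0.6 rad)) and ((z of filler_14 in the frame of chamber between 0.0095 and 0.0145 m and x of filler_14 in the frame of chamber between -0.008 and 0.008 m and y of filler_14 in the frame of chamber between -0.016 and 0.04 m and angle between filler_14's own z axis and vertical below 0.06 rad and linear speed of filler_14 below 0.02 m/s) or (z of filler_14 in the frame of box between 0 and 0.02 m and x of filler_14 in the frame of box between -0.03 and 0.03 m and y of filler_14 in the frame of box between -0.115 and 0.115 m and angle between filler_14's own z axis and vertical below 0.6 rad)) and ((z of filler_18 in the frame of chamber between 0.0095 and 0.0145 m and x of filler_18 in the frame of chamber between -0.008 and 0.008 m and y of filler_18 in the frame of chamber between -0.016 and 0.04 m and angle between filler_18's own z axis and vertical below 0.06 rad and linear speed of filler_18 below 0.02 m/s) or (z of filler_18 in the frame of box between 0 and 0.02 m and x of filler_18 in the frame of box between -0.03 and 0.03 m and y of filler_18 in the frame of box between -0.115 and 0.115 m and angle between filler_18's own z axis and vertical below 0.6 rad)) and ((z of filler_26 in the frame of chamber between 0.0095 and 0.0145 m and x of filler_26 in the frame of chamber between -0.008 and 0.008 m and y of filler_26 in the frame of chamber between -0.016 and 0.04 m and angle between filler_26's own z axis and vertical below 0.06 rad and linear speed of filler_26 below 0.02 m/s) or (z of filler_26 in the frame of box between 0 and 0.02 m and x of filler_26 in the frame of box between -0.03 and 0.03 m and y of filler_26 in the frame of box between -0.115 and 0.115 m and angle between filler_26's own z axis and vertical below 0.6 rad))); the robot touches nothing.
It fails at once if a bystander is pushed more than 30 mm from its place (distance of any of amber, pen, tweezers, jar from where it was at the start of the episode above 0.03 m).
It fails at once if a bottle or jar is knocked over (angle between any of amber, jar's own z axis and vertical above 0.5 rad).
It also fails if it takes over 72 s, if anything falls off the work surface, if the arm or the gripper's body presses on something with over 40 N, if the wrist force passes 120 N, or if a joint passes its speed limit or range.

## Working session

There is one attempt and no reset: what is moved stays moved. The work goes in short steps, Python scripts to look and compute and a tool call to move; the robot and the scene stay as the last step left them, time stands still between calls to the robot, and variables do not carry over. Pictures are saved under pics/ and viewed, at most 10 in all, crops included, and the job is handed in when it is done.

Besides the shell and the picture viewer there is one more tool, called after "Request:" in YAML: its name, and indented under it one key for each argument. play_rows: Moves the arm, as the interface text tells. Its arguments: {"type":"object","properties":{"motion":{"type":"string"},"newtons":{"type":"number"}},"required":["motion"]}

```bash
mkdir -p pics; python3 - <<'E'
from cell import *
import cv2
s=get_state();print(s)
for n in("scene","top"):
    im=get_image(n);cv2.imwrite(f"pics/{n}0.png",cv2.resize(im[:,:,::-1],(800,600),interpolation=cv2.INTER_CUBIC));cv2.imwrite(f"{n}0_raw.png",im[:,:,::-1]);print(camera_info(n))
E
```

```text
{'time_s': 0.0, 'joint_pos': array([-1.17549235,  0.61590533, -0.01262768,  1.42484891,  0.00814173,
        1.10338158, -0.04041077]), 'qd': array([-0.00067199, -0.00059219, -0.00229576, -0.00092462,  0.00262272,
       -0.00113923,  0.00056784]), 'effort': array([-1.31062214e-05, -4.58937836e+01,  2.08761636e-01, -1.65747035e+01,
       -6.11513830e-02,  2.04784109e-02,  2.13836388e-04]), 'ee_pos': array([0.26597595, 0.59275965, 0.40360614]), 'orientation': array([ 2.09301011e-01,  9.77850466e-01, -1.22494954e-03, -2.28908485e-04]), 'ft_force': array([ 1.06237211, -0.32585344,  0.48252029]), 'ft_torque': array([-0.00686832, -0.02060613, -0.00292402]), 'gripper_force': 0.0, 'finger_gap': 0.09325305446646773}
{'fx': 475.78406360014833, 'fy': 475.78406360014833, 'cx': 264.09540697978554, 'cy': 190.21183626555668, 'rvec': array([ 2.64040345,  0.05152742, -0.00659568]), 'tvec': array([-0.55307612,  0.01725512,  1.62572783])}
{'fx': 482.3589984655635, 'fy': 482.3589984655635, 'cx': 252.56180108880946, 'cy': 195.975623035573, 'rvec': array([ 2.145472  , -2.18322136,  0.09329414]), 'tvec': array([0.0401272 , 0.53067545, 1.8579354 ])}
```

View pics/scene0.png

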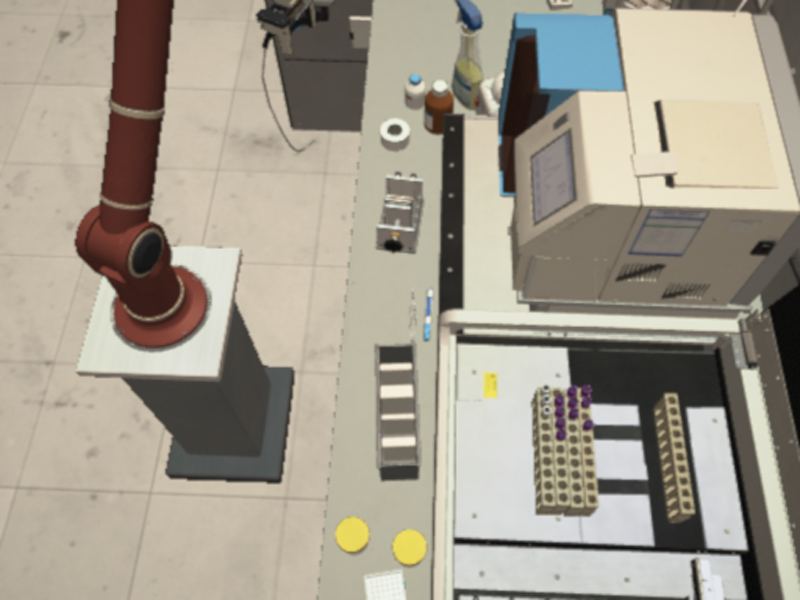

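View pics/top0.png

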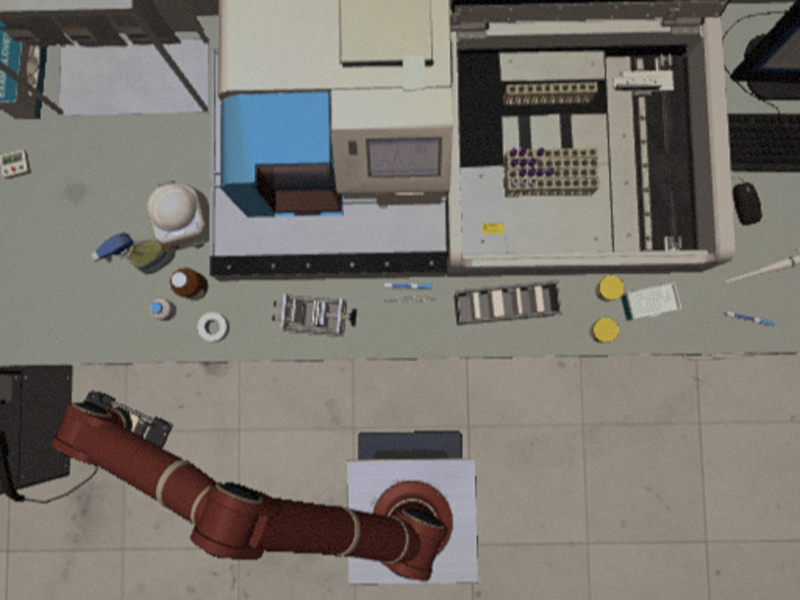

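The robot is at the left/bottom. In the top view the box lies at about (507,303), the chamber at (313,314) with its knob at (350,316) on the right, and the pen and tweezers at about (410,290). I'll take close crops of both.

```bash
python3 - <<'E'
import cv2,numpy as np
t=cv2.imread("top0_raw.png");s=cv2.imread("scene0_raw.png")
def crop(im,x,y,w,h,k): return cv2.resize(im[y:y+h,x:x+w],None,fx=k,fy=k,interpolation=cv2.INTER_CUBIC)
# top: chamber x170-235,y180-220 ; box 285-365, 175-212
a=crop(t,170,182,66,37,8);b=crop(t,288,176,74,36,8)
c=crop(s,236,106,40,60,8);
H=600;out=np.zeros((H,800,3),np.uint8)
out[:a.shape[0],:528]=a;out[300:300+b.shape[0],:592]=b
cv2.imwrite("pics/c1.png",out)
d=crop(s,234,214,40,96,6);out=np.zeros((H,800,3),np.uint8);out[:480,:320]=c;out[:576,400:640]=d
cv2.imwrite("pics/c2.png",out)
E
```

```text
(no output)
```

View pics/c1.png

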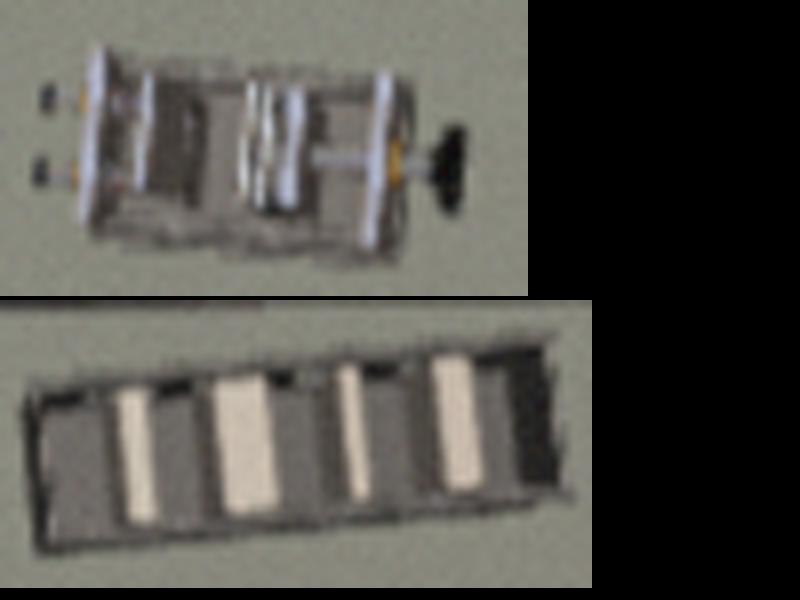

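View pics/c2.png

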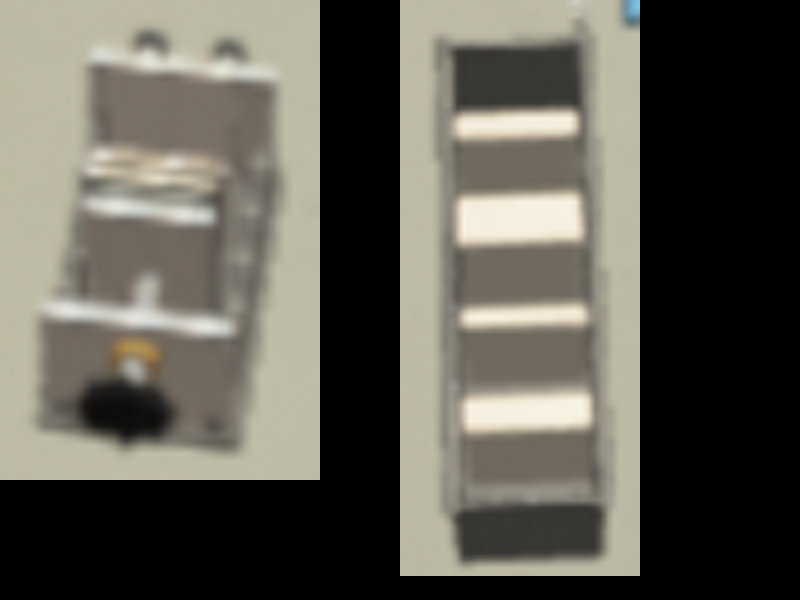

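The close-ups show the box plates, from world +y (left) to −y, as 14, 26, 10, 18. They also show chamber +y roughly along world +y, with the pressure-plate top at crop x≈148, the foot of its face near x≈205 and the cassette's white face at x≈240. I'll cast rays for these.

```bash
cat > h.py <<'E'
import cv2,numpy as np
from cell import camera_info
def cam(n):
    c=camera_info(n);R=cv2.Rodrigues(c["rvec"])[0];K=np.array([[c["fx"],0,c["cx"]],[0,c["fy"],c["cy"]],[0,0,1]]);return K,R,c["tvec"]
def ray(n,u,v,z):
    K,R,t=cam(n);o=-R.T@t;d=R.T@np.linalg.inv(K)@[u,v,1];return o+d*(z-o[2])/d[2]
def proj(n,P):
    K,R,t=cam(n);p=(R@np.atleast_2d(P).T).T+t;q=(K@p.T).T;return q[:,:2]/q[:,2:]
E
python3 - <<'E'
from h import *
for n in("top","scene"):
    K,R,t=cam(n);print(n,"cam at",-R.T@t)
T=lambda x,y,z:ray("top",170+(x+.5)/8-.5,182+(y+.5)/8-.5,z)
S=lambda x,y,z:ray("scene",236+(x+.5)/8-.5,106+(y+.5)/8-.5,z)
p=lambda l,v:print(l,np.round(v*1000,1))
for l,f,pts in(("T",T,[(100,45),(88,225),(385,72),(370,245)]),("S",S,[(92,58),(275,75),(45,312),(235,328)])):
    for q in pts:p(l+" wall",f(*q,.09))
for q in [(148,75),(140,190)]:p("pp top T",T(*q,.129))
for q in [(205,150)]:p("pp foot T",T(*q,.012))
for q in [(250,85),(240,195)]:p("cass top T",T(*q,.125))
for q in [(92,158),(225,172)]:p("cass top S",S(*q,.125))
t=cv2.imread("top0_raw.png");s=cv2.imread("scene0_raw.png")
# filler tops
for n,im,(x0,y0,x1,y1) in(("top",t,(288,176,362,212)),("scene",s,(234,214,274,310))):
    m=np.zeros(im.shape[:2],np.uint8);m[y0:y1,x0:x1]=(im[y0:y1,x0:x1].min(2)>165)*255
    cs=cv2.findContours(m,0,2)[0]
    N,L,st,ce=cv2.connectedComponentsWithStats(m)
    for i in range(1,N):
        if st[i,4]>15:
            w=np.round(ray(n,*ce[i],.098)*1000,1);A=st[i,4]*np.linalg.norm(np.cross(ray(n,1+ce[i][0],ce[i][1],.098)-ray(n,*ce[i],.098),ray(n,ce[i][0],1+ce[i][1],.098)-ray(n,*ce[i],.098)))*1e6
            print(n,w[:2],"area/62",round(A/62,1))
E
```

```text
top cam at [0.34467744 0.00813161 1.90165242]
scene cam at [ 0.57491006 -0.7440414   1.43703261]
T wall [563.3 296.7  90. ]
T wall [477.9 302.5  90. ]
T wall [547.9 161.7  90. ]
T wall [466.1 169.5  90. ]
S wall [481.2 302.6  90. ]
S wall [562.5 296.6  90. ]
S wall [468.7 166.7  90. ]
S wall [549.8 161.8  90. ]
pp top T [544.2 268.2 129. ]
pp top T [490.8 272.1 129. ]
pp foot T [519.7 257.4  12. ]
cass top T [539.1 221.4 125. ]
cass top T [488.  226.4 125. ]
cass top S [486.6 222.4 125. ]
cass top S [543.3 217.4 125. ]
top [ 537.7 -316.5] area/62 9.8
top [ 528.1 -217.1] area/62 17.1
top [ 524.7 -166.1] area/62 6.6
scene [ 478.1 -166.6] area/62 38.8
scene [ 573.7 -157.2] area/62 35.8
scene [ 523.4 -166.8] area/62 12.1
scene [ 529.3 -217.3] area/62 23.5
scene [ 534.7 -267.7] area/62 8.8
scene [ 537.6 -316.6] area/62 17.3
```

```bash
python3 - <<'E'
from h import *
c=np.array([514.7,232.3]);a=0.098
ey=np.array([np.sin(a),np.cos(a)]);ex=np.array([np.cos(a),-np.sin(a)])
ys=np.arange(-30,62,2)
for n in("top","scene"):
    g=cv2.cvtColor(cv2.imread(f"{n}0_raw.png"),cv2.COLOR_BGR2GRAY).astype(np.float32)
    for z in(125,):
        out=[]
        for y in ys:
            P=np.array([[*(c+ex*x+ey*y),z] for x in np.arange(-22,23,2)])/1e3
            q=proj(n,P).astype(np.float32)
            out.append(cv2.remap(g,q[:,0],q[:,1],cv2.INTER_CUBIC).mean())
        print(n,z,[(int(y),int(v)) for y,v in zip(ys,out)])
# how plane-125 y maps to other heights (top): y125 of points at given z
    for y,z in((25,12),(25,75),(36,129),(-10,125)):
        P=np.array([*(c+ey*y),z])/1e3;r=ray(n,*proj(n,P)[0],.125)*1e3;print(n,(y,z),"->",round((r[:2]-c)@ey,1))
E
```

```text
top 125 [(-30, 174), (-28, 152), (-26, 122), (-24, 102), (-22, 104), (-20, 135), (-18, 164), (-16, 149), (-14, 114), (-12, 123), (-10, 159), (-8, 162), (-6, 133), (-4, 115), (-2, 112), (0, 113), (2, 116), (4, 116), (6, 113), (8, 100), (10, 80), (12, 66), (14, 61), (16, 64), (18, 70), (20, 71), (22, 65), (24, 63), (26, 64), (28, 62), (30, 61), (32, 65), (34, 79), (36, 115), (38, 155), (40, 159), (42, 131), (44, 106), (46, 93), (48, 83), (50, 78), (52, 74), (54, 70), (56, 68), (58, 88), (60, 132)]
top (25, 12) -> 9.2
top (25, 75) -> 17.8
top (36, 129) -> 36.6
top (-10, 125) -> -10.0
scene 125 [(-30, 153), (-28, 142), (-26, 138), (-24, 140), (-22, 159), (-20, 183), (-18, 191), (-16, 177), (-14, 170), (-12, 179), (-10, 186), (-8, 175), (-6, 154), (-4, 134), (-2, 119), (0, 112), (2, 112), (4, 112), (6, 113), (8, 113), (10, 113), (12, 113), (14, 113), (16, 113), (18, 113), (20, 113), (22, 113), (24, 113), (26, 113), (28, 113), (30, 113), (32, 114), (34, 124), (36, 149), (38, 181), (40, 205), (42, 212), (44, 204), (46, 188), (48, 169), (50, 154), (52, 146), (54, 148), (56, 156), (58, 166), (60, 176)]
scene (25, 12) -> -53.6
scene (25, 75) -> -11.4
scene (36, 129) -> 39.1
scene (-10, 125) -> -10.0
```

```bash
python3 - <<'E'
from h import *
f=lambda u,v,z=0:np.round(ray("top",u/1.5625,v/1.5625,z)*1000)[:2]
print("pen",f(385,286),f(431,287),"tweezers",f(384,300),f(437,300),"edge",f(400,358),"knob tip",f(354,317,.06),"back",f(400,278))
E
```

```text
pen [586.  55.] [581. -62.] tweezers [550.  58.] [548. -77.] edge [403.  20.] knob tip [503. 131.] back [606.  16.]
```

Request:
play_rows:
  motion: "263 -810 -40 0 0 -2.628 0.5; 263 -810 -40 0 0 -2.628 0.5; 263 -810 -40 0 0 -2.628 0.5; 263 -810 -40 0 0 -2.628 0.5; 263 -810 -40 0 0 -2.628 0.5; 263 -810 -40 0 0 -2.628 0.5; 263 -810 -40 0 0 -2.628 0.5; 263 -810 -40 0 0 -2.628 0.5; 263 -810 -40 0 0 -2.628 0.5; 263 -810 -40 0 0 -2.628 0.5; 263 -810 -40 0 0 -2.628 0.5; 263 -810 -40 0 0 -2.628 0.5; 263 -810 -40 0 0 -2.628 0.5; 263 -810 -40 0 0 -2.628 0.5; 263 -810 -40 0 0 -2.628 0.5; 263 -810 -40 0 0 -2.628 0.5; 263 -810 -40 0 0 -2.628 0.5; 263 -810 -40 0 0 -2.628 0.5"
  newtons: 30

```text
time_s: 2.35
ee_pos: [0.5292, -0.2157, 0.3649]
orientation: [0.999, 0.047, 0.0, -0.001]
ft_force: [0.8, 0.2, -0.6]
finger_gap: 0.0468
gripper_force: 0.0
```

Request:
play_rows:
  motion: "0 -1 -40 0 0 0 0.57; 0 -1 -60 0 0 0 0.57; 0 -1 -80 0 0 0 0.57; 0 -1 -100 0 0 0 0.57; 0 -1 -122 0 0 0 0.57; 0 -1 -122 0 0 0 0.57; 0 -1 -122 0 0 0 0.8; 0 -1 -122 0 0 0 0.8; 0 -1 -122 0 0 0 0.8; 0 -1 -122 0 0 0 0.8"
  newtons: 30

```text
time_s: 3.6
ee_pos: [0.5294, -0.2181, 0.2438]
orientation: [0.999, 0.046, 0.001, 0.0]
ft_force: [-0.7, 0.7, 4.6]
finger_gap: 0.0259
gripper_force: 30.0
```

Request:
play_rows:
  motion: "0 0 40 0 0 0 0.8; 0 0 80 0 0 0 0.8; 0 0 118 0 0 0 0.8; -15 60 118 0 0 -0.1 0.8; -30 120 118 0 0 -0.19 0.8; -45 180 118 0 0 -0.19 0.8; -59 238 118 0 0 -0.19 0.8; -59 238 90 0 0 -0.19 0.8; -59 238 50 0 0 -0.19 0.8; -59 238 15 0 0 -0.19 0.8; -59 238 0 0 0 -0.19 0.8; -59 238 0 0 0 -0.19 0.8; -59 238 0 0 0 -0.19 0.8"

```text
time_s: 5.22
ee_pos: [0.4706, 0.0197, 0.2437]
orientation: [0.999, -0.049, 0.001, -0.0]
ft_force: [1.0, 0.2, -0.9]
finger_gap: 0.0255
gripper_force: 30.0
```

Request:
play_rows:
  motion: "0 0 -3 0 0 0 0.8; 0 0 -5.5 0 0 0 0.8; 0 0 -5.5 0 0 0 0.8; 0 0 -5.5 0 0 0 0.5; 0 0 -5.5 0 0 0 0.4; 0 0 -5.5 0 0 0 0.4; 0 0 20 0 0 0 0.4; 0 0 65 0 0 0 0.4; 0 0 65 0 0 1.571 0; 0 0 65 0 0 1.571 0; 0 0 65 0 0 1.571 0; 0 0 65 0 0 1.571 0; 0 0 65 0 0 1.571 0; 0 0 65 0 0 1.571 0; 0 0 65 0 0 1.571 0; 0 0 65 0 0 1.571 0; 0 0 65 0 0 1.571 0; 0 0 65 0 0 1.571 0"

```text
time_s: 7.48
ee_pos: [0.47, 0.0198, 0.3077]
orientation: [0.741, 0.671, -0.0, -0.0]
ft_force: [0.9, -0.7, -0.5]
finger_gap: 0.093
gripper_force: 0.0
```

Request:
play_rows:
  motion: "0 0 -30 0 0 0 0; 0 0 -60 0 0 0 0; 0 0 -77 0 0 0 0; 0 0 -77 0 0 0 0.2; 0 0 -77 0 0 0 0.5; 0 0 -77 0 0 0 0.5; 0 0 -77 0 0 0 0.5; 0 0 -77 0 0 0 0.5"
  newtons: 30

```text
time_s: 8.48
ee_pos: [0.4701, 0.02, 0.2314]
orientation: [0.741, 0.672, 0.0, 0.0]
ft_force: [-1.1, 0.1, 6.2]
finger_gap: 0.0619
gripper_force: 30.0
```

Request:
play_rows:
  motion: "0 0 60 0 0 0 0.5; 0 0 120 0 0 0 0.5; 0 0 147 0 0 0 0.5; 12 60 147 0 0 0 0.5; 24 120 147 0 0 0 0.5; 36 175 147 0 0 0 0.5; 45.6 222.8 147 0 0 0 0.5; 45.6 222.8 147 0 0 0 0.5; 45.6 222.8 135 0 0 0 0.5; 45.6 222.8 125 0 0 0 0.5; 45.6 222.8 115 0 0 0 0.5; 45.6 222.8 115 0 0 0 0.5"

```text
time_s: 9.98
ee_pos: [0.5154, 0.242, 0.3446]
orientation: [0.741, 0.671, -0.001, -0.0]
ft_force: [-0.3, 0.1, -0.4]
finger_gap: 0.0613
gripper_force: 30.0
```

Request:
play_rows:
  motion: "0 0 -10 0 0 0 0.5; 0 0 -20 0 0 0 0.5; 0 0 -30 0 0 0 0.5; 0 0 -40 0 0 0 0.5; 0 0 -50 0 0 0 0.5; 0 0 -50 0 0 0 0.5"

```text
time_s: 10.72
ee_pos: [0.5154, 0.2428, 0.2947]
orientation: [0.741, 0.672, -0.001, -0.0]
ft_force: [-0.6, 0.4, -0.7]
finger_gap: 0.0617
gripper_force: 30.0
```

Request:
play_rows:
  motion: "0 0 -10 0 0 0 0.5; 0 0 -20 0 0 0 0.5; 0 0 -30 0 0 0 0.5; 0 0 -40 0 0 0 0.5; 0 0 -48 0 0 0 0.5; 0 0 -48 0 0 0 0.5"

```text
time_s: 11.48
ee_pos: [0.5155, 0.2427, 0.247]
orientation: [0.741, 0.672, -0.001, -0.0]
ft_force: [-0.4, -0.2, -1.1]
finger_gap: 0.062
gripper_force: 30.0
```

Request:
play_rows:
  motion: "-0.1 -1 0 0 0 0 0.5; -0.2 -2 0 0 0 0 0.5; -0.2 -2 0 0 0 0 0.5"

```text
time_s: 11.85
ee_pos: [0.5156, 0.2407, 0.2481]
orientation: [0.741, 0.672, 0.0, 0.0]
ft_force: [0.5, 0.5, -0.7]
finger_gap: 0.0618
gripper_force: 30.0
```

Request:
play_rows:
  motion: "-0.1 -1 0 0 0 0 0.5; -0.1 -1 0 0 0 0 0.5"

```text
time_s: 12.1
ee_pos: [0.5154, 0.2397, 0.2478]
orientation: [0.741, 0.672, 0.0, 0.0]
ft_force: [-0.6, -0.6, -0.9]
finger_gap: 0.0619
gripper_force: 30.0
```

Request:
play_rows:
  motion: "-0.1 -1 0 0 0 0 0.5; -0.1 -1 0 0 0 0 0.5"

```text
time_s: 12.35
ee_pos: [0.5153, 0.2392, 0.2478]
orientation: [0.741, 0.672, 0.0, -0.0]
ft_force: [-0.3, 1.7, -0.7]
finger_gap: 0.0618
gripper_force: 30.0
```

Request:
play_rows:
  motion: "-0.1 -1 0 0 0 0 0.5; -0.1 -1 0 0 0 0 0.5"

```text
time_s: 12.6
ee_pos: [0.5152, 0.2389, 0.2478]
orientation: [0.741, 0.672, 0.001, -0.0]
ft_force: [0.4, 4.0, -1.6]
finger_gap: 0.0622
gripper_force: 30.0
```

Request:
play_rows:
  motion: "-0.1 -1 0 0 0 0 0.5; -0.1 -1 0 0 0 0 0.5"

```text
time_s: 12.85
ee_pos: [0.5151, 0.2387, 0.2479]
orientation: [0.74, 0.672, 0.002, -0.001]
ft_force: [1.2, 5.8, -2.9]
finger_gap: 0.0618
gripper_force: 30.0
```

Request:
play_rows:
  motion: "0.5 5.2 0 0 0 0 0.5; 0.6 6.2 0 0 0 0 0.5; 0.6 6.2 0 0 0 0 0.5"

```text
time_s: 13.22
ee_pos: [0.5157, 0.2423, 0.2477]
orientation: [0.741, 0.671, -0.001, 0.0]
ft_force: [0.1, 0.6, -0.1]
finger_gap: 0.0617
gripper_force: 30.0
```

Request:
play_rows:
  motion: "0.1 1 0 0 0 0 0.5; 0.1 1 0 0 0 0 0.5"

```text
time_s: 13.48
ee_pos: [0.5158, 0.2439, 0.2478]
orientation: [0.741, 0.672, -0.0, 0.0]
ft_force: [-0.2, 0.7, -0.3]
finger_gap: 0.0624
gripper_force: 30.0
```

Request:
play_rows:
  motion: "0.1 1 0 0 0 0 0.5; 0.1 1 0 0 0 0 0.5"

```text
time_s: 13.72
ee_pos: [0.5159, 0.2449, 0.2477]
orientation: [0.741, 0.672, -0.0, 0.0]
ft_force: [-0.1, -0.6, -1.3]
finger_gap: 0.0619
gripper_force: 30.0
```

Request:
play_rows:
  motion: "0.1 1 0 0 0 0 0.5; 0.1 1 0 0 0 0 0.5"

```text
time_s: 13.98
ee_pos: [0.516, 0.2452, 0.2477]
orientation: [0.741, 0.671, -0.001, 0.0]
ft_force: [-0.5, -2.6, -0.3]
finger_gap: 0.0618
gripper_force: 30.0
```

Request:
play_rows:
  motion: "-0.4 -4 0 0 0 0 0.5; -0.7 -7.2 0 0 0 0 0.5; -0.7 -7.2 -3 0 0 0 0.5; -0.7 -7.2 -4.7 0 0 0 0.5; -0.7 -7.2 -4.7 0 0 0 0.5"

```text
time_s: 14.6
ee_pos: [0.5153, 0.2391, 0.2435]
orientation: [0.741, 0.672, 0.0, -0.0]
ft_force: [-0.5, 0.3, 4.2]
finger_gap: 0.0617
gripper_force: 30.0
```

Request:
play_rows:
  motion: "0 0 0 0 0 0 0.25; 0 0 0 0 0 0 0; 0 0 0 0 0 0 0; 0 0 40 0 0 0 0; 0 0 100 0 0 0 0; 0 0 122 0 0 0 0; 18 -506 122 0 0 -1.381 0.72; 18 -506 122 0 0 -1.381 0.72; 18 -506 122 0 0 -1.381 0.72; 18 -506 122 0 0 -1.381 0.72; 18 -506 122 0 0 -1.381 0.72; 18 -506 122 0 0 -1.381 0.72; 18 -506 122 0 0 -1.381 0.72; 18 -506 122 0 0 -1.381 0.72; 18 -506 122 0 0 -1.381 0.72; 18 -506 122 0 0 -1.381 0.72; 18 -506 122 0 0 -1.381 0.72"

```text
time_s: 16.73
ee_pos: [0.534, -0.2649, 0.3646]
orientation: [0.999, 0.048, -0.0, -0.001]
ft_force: [-0.4, -0.3, -0.0]
finger_gap: 0.0262
gripper_force: 0.0
```

```bash
python3 - <<'E'
from cell import *
import cv2
t=get_image("top")[:,:,::-1];s=get_image("scene")[:,:,::-1]
cv2.imwrite("top1.png",t);cv2.imwrite("scene1.png",s)
a=cv2.resize(t[182:219,170:236],None,fx=8,fy=8,interpolation=2);b=cv2.resize(s[106:166,236:276],None,fx=8,fy=8,interpolation=2)
import numpy as np
o=np.zeros((600,800,3),np.uint8);o[:296,:528]=a;o[:480,480+0:800]=b;cv2.imwrite("pics/c3.png",o)
E
```

```text
(no output)
```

View pics/c3.png

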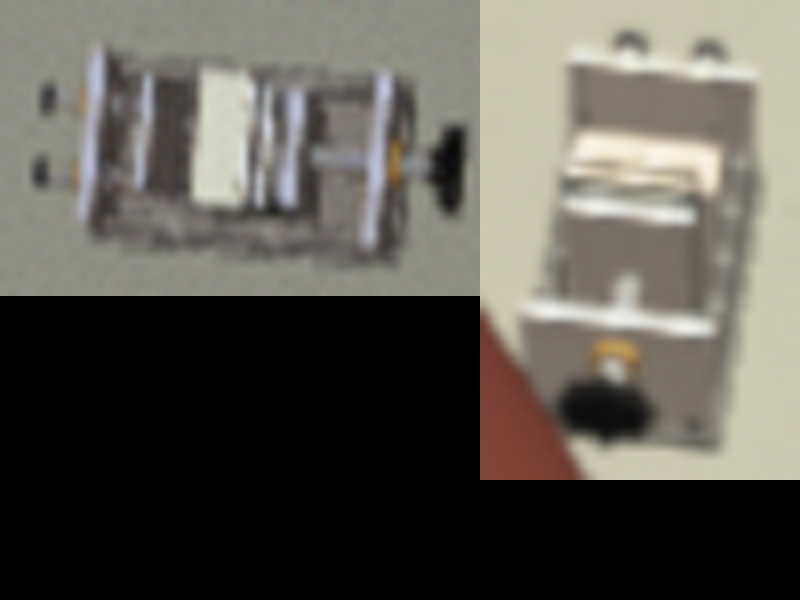

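The 26 plate stands in the gap against the cassette (crop x 195–250), with free space left to the pressure plate (x≈150–195). Next is the 10 plate.

Request:
play_rows:
  motion: "0 0 -40 0 0 0 0.72; 0 0 -60 0 0 0 0.72; 0 0 -80 0 0 0 0.72; 0 0 -100 0 0 0 0.72; 0 0 -121.5 0 0 0 0.72; 0 0 -121.5 0 0 0 0.72; 0 0 -121.5 0 0 0 0.95; 0 0 -121.5 0 0 0 0.95; 0 0 -121.5 0 0 0 0.95; 0 0 -121.5 0 0 0 0.95"
  newtons: 30

```text
time_s: 18.08
ee_pos: [0.5337, -0.2673, 0.2446]
orientation: [0.999, 0.046, 0.001, 0.0]
ft_force: [-0.1, 0.4, 5.6]
finger_gap: 0.0099
gripper_force: 30.0
```

Request:
play_rows:
  motion: "0 0 40 0 0 0 0.95; 0 0 80 0 0 0 0.95; 0 0 118 0 0 0 0.95; -13 58 118 0 0 -0.1 0.95; -26 116 118 0 0 -0.19 0.95; -39 174 118 0 0 -0.19 0.95; -52 232 118 0 0 -0.19 0.95; -63.6 287 118 0 0 -0.19 0.95; -63.6 287 90 0 0 -0.19 0.95; -63.6 287 50 0 0 -0.19 0.95; -63.6 287 15 0 0 -0.19 0.95; -63.6 287 0 0 0 -0.19 0.95; -63.6 287 0 0 0 -0.19 0.95; -63.6 287 -3.5 0 0 -0.19 0.95; -63.6 287 -6 0 0 -0.19 0.95; -63.6 287 -6 0 0 -0.19 0.95"

```text
time_s: 20.08
ee_pos: [0.4701, 0.0197, 0.2385]
orientation: [0.999, -0.049, 0.001, -0.0]
ft_force: [-0.3, 0.0, 4.0]
finger_gap: 0.0098
gripper_force: 30.0
```

Request:
play_rows:
  motion: "0 0 0 0 0 0 0.8; 0 0 0 0 0 0 0.6; 0 0 0 0 0 0 0.55; 0 0 20 0 0 0 0.5; 0 0 70 0 0 0 0.4; 0 0 70 0 0 1.571 0; 0 0 70 0 0 1.571 0; 0 0 70 0 0 1.571 0; 0 0 70 0 0 1.571 0; 0 0 70 0 0 1.571 0; 0 0 70 0 0 1.571 0; 0 0 70 0 0 1.571 0; 0 0 70 0 0 1.571 0; 0 0 70 0 0 1.571 0; 0.2 2 70 0 0 1.571 0; 0.2 2 70 0 0 1.571 0"

```text
time_s: 22.08
ee_pos: [0.4699, 0.022, 0.3075]
orientation: [0.741, 0.671, -0.0, -0.0]
ft_force: [-0.3, 0.3, 0.1]
finger_gap: 0.0933
gripper_force: 0.0
```

Request:
play_rows:
  motion: "0 0 -30 0 0 0 0; 0 0 -60 0 0 0 0; 0 0 -77 0 0 0 0; 0 0 -77 0 0 0 0.2; 0 0 -77 0 0 0 0.5; 0 0 -77 0 0 0 0.5; 0 0 -77 0 0 0 0.5; 0 0 -77 0 0 0 0.5"
  newtons: 40

```text
time_s: 23.08
ee_pos: [0.4701, 0.0218, 0.2312]
orientation: [0.741, 0.672, 0.001, 0.0]
ft_force: [-0.8, -0.1, 5.6]
finger_gap: 0.0613
gripper_force: 40.0
```

Request:
play_rows:
  motion: "0 0 60 0 0 0 0.5; 0 0 120 0 0 0 0.5; 0 0 147 0 0 0 0.5; 12 60 147 0 0 0 0.5; 24 120 147 0 0 0 0.5; 36 180 147 0 0 0 0.5; 47.2 238 147 0 0 0 0.5; 47.2 238 147 0 0 0 0.5; 47.2 238 135 0 0 0 0.5; 47.2 238 125 0 0 0 0.5; 47.2 238 112 0 0 0 0.5; 47.2 238 112 0 0 0 0.5; 47.2 238 112 0 0 0 0.5"

```text
time_s: 24.7
ee_pos: [0.5173, 0.2595, 0.3426]
orientation: [0.741, 0.671, 0.0, 0.0]
ft_force: [-0.5, 0.0, -0.2]
finger_gap: 0.0616
gripper_force: 40.0
```

Request:
play_rows:
  motion: "0 0 -5 0 0 0 0.5; 0 0 -10 0 0 0 0.5; 0 0 -15 0 0 0 0.5; 0 0 -20 0 0 0 0.5; 0 0 -20 0 0 0 0.5"

```text
time_s: 25.32
ee_pos: [0.5172, 0.2595, 0.322]
orientation: [0.741, 0.671, -0.0, 0.0]
ft_force: [1.4, -0.9, -1.1]
finger_gap: 0.0617
gripper_force: 40.0
```

Request:
play_rows:
  motion: "0 -0.3 -5 0 0 0 0.5; 0 -0.5 -10 0 0 0 0.5; 0 -0.7 -15 0 0 0 0.5; 0 -0.7 -15 0 0 0 0.5"

```text
time_s: 25.82
ee_pos: [0.5174, 0.2592, 0.3072]
orientation: [0.741, 0.672, 0.0, 0.0]
ft_force: [1.0, -0.3, -0.3]
finger_gap: 0.0619
gripper_force: 40.0
```

Request:
play_rows:
  motion: "0 0 -8 0 0 0 0.5; 0 0 -16 0 0 0 0.5; 0 0 -24 0 0 0 0.5; 0 0 -24 0 0 0 0.5"

```text
time_s: 26.32
ee_pos: [0.5171, 0.2594, 0.2822]
orientation: [0.741, 0.672, -0.0, -0.0]
ft_force: [2.7, 0.2, -4.6]
finger_gap: 0.0617
gripper_force: 40.0
```

Request:
play_rows:
  motion: "0 0 -10 0 0 0 0.5; 0 0 -20 0 0 0 0.5; 0 0 -30 0 0 0 0.5; 0 0 -36 0 0 0 0.5; 0 0 -36 0 0 0 0.5"

```text
time_s: 26.95
ee_pos: [0.5172, 0.2593, 0.2469]
orientation: [0.741, 0.672, 0.0, -0.0]
ft_force: [3.4, 0.5, -1.2]
finger_gap: 0.0623
gripper_force: 40.0
```

Request:
play_rows:
  motion: "0 0 -2 0 0 0 0.5; 0 0 -4 0 0 0 0.5; 0 0 -4.5 0 0 0 0.5; 0 0 -4.5 0 0 0 0.5"

```text
time_s: 27.45
ee_pos: [0.5172, 0.2592, 0.2437]
orientation: [0.741, 0.672, 0.0, -0.0]
ft_force: [0.1, -0.9, 7.1]
finger_gap: 0.0618
gripper_force: 40.0
```

Request:
play_rows:
  motion: "0 0 0 0 0 0 0.25; 0 0 0 0 0 0 0; 0 0 0 0 0 0 0; 0 0 40 0 0 0 0; 0 0 100 0 0 0 0; 0 0 125 0 0 0 0; 0 -300 125 0 0 0 0; 0 -300 125 0 0 0 0; 0 -300 125 0 0 0 0; 0 -300 125 0 0 0 0; 0 -300 125 0 0 0 0; 0 -300 125 0 0 0 0"

```text
time_s: 28.95
ee_pos: [0.5163, -0.0462, 0.3683]
orientation: [0.744, 0.668, -0.001, 0.001]
ft_force: [-1.1, 0.1, -0.0]
finger_gap: 0.093
gripper_force: 0.0
```

```bash
python3 - <<'E'
from h import *
from cell import *
t=get_image("top")[:,:,::-1];s=get_image("scene")[:,:,::-1]
cv2.imwrite("top2.png",t);cv2.imwrite("scene2.png",s)
o=np.zeros((600,800,3),np.uint8);o[:296,:528]=cv2.resize(t[182:219,170:236],None,fx=8,fy=8,interpolation=2);o[:480,480:]=cv2.resize(s[106:166,236:276],None,fx=8,fy=8,interpolation=2)
o[300:600,:470]=cv2.resize(t[170:230,200:294],None,fx=5,fy=5,interpolation=2)
cv2.imwrite("pics/c4.png",o)
c=np.array([514.7,232.3]);a=0.098
ey=np.array([np.sin(a),np.cos(a)]);ex=np.array([np.cos(a),-np.sin(a)])
ys=np.arange(-12,56,2)
for k in(0,1,2):
    f=f"top{k}_raw.png" if k==0 else f"top{k}.png"
    g=cv2.cvtColor(cv2.imread(f),cv2.COLOR_BGR2GRAY).astype(np.float32);out=[]
    for y in ys:
        q=proj("top",np.array([[*(c+ex*x+ey*y),125] for x in np.arange(-22,23,2)])/1e3).astype(np.float32)
        out.append(cv2.remap(g,q[:,0],q[:,1],cv2.INTER_CUBIC).mean())
    print(k,[(int(y),int(v)) for y,v in zip(ys,out)])
E
```

```text
0 [(-12, 123), (-10, 159), (-8, 162), (-6, 133), (-4, 115), (-2, 112), (0, 113), (2, 116), (4, 116), (6, 113), (8, 100), (10, 80), (12, 66), (14, 61), (16, 64), (18, 70), (20, 71), (22, 65), (24, 63), (26, 64), (28, 62), (30, 61), (32, 65), (34, 79), (36, 115), (38, 155), (40, 159), (42, 131), (44, 106), (46, 93), (48, 83), (50, 78), (52, 74), (54, 70)]
1 [(-12, 126), (-10, 171), (-8, 202), (-6, 206), (-4, 207), (-2, 209), (0, 208), (2, 208), (4, 208), (6, 210), (8, 211), (10, 211), (12, 200), (14, 162), (16, 114), (18, 83), (20, 71), (22, 65), (24, 65), (26, 66), (28, 66), (30, 64), (32, 67), (34, 82), (36, 120), (38, 162), (40, 165), (42, 136), (44, 111), (46, 97), (48, 86), (50, 80), (52, 77), (54, 73)]
2 [(-12, 124), (-10, 168), (-8, 199), (-6, 202), (-4, 203), (-2, 205), (0, 205), (2, 205), (4, 205), (6, 205), (8, 205), (10, 203), (12, 193), (14, 172), (16, 160), (18, 176), (20, 199), (22, 198), (24, 163), (26, 112), (28, 74), (30, 62), (32, 61), (34, 61), (36, 65), (38, 77), (40, 113), (42, 155), (44, 162), (46, 129), (48, 96), (50, 79), (52, 73), (54, 72)]
```

View pics/c4.png

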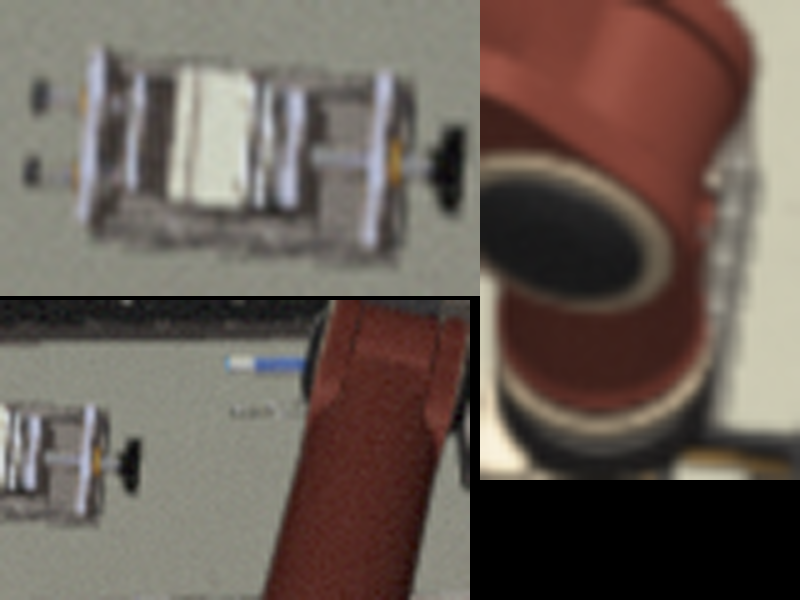

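The pressure plate's top edge moved from y≈36.3 to y≈40.5 mm, so it is pushed back about 4.2 mm (4.3 predicted). Both fillers stand flush side by side at crop x 172–250, each was felt to seat on the floor, and the arm is clear. I'm handing in.

```bash
python3 -c "
from cell import *
print(finish_job())"
```

```text
the job is handed in; nothing more can be done
None
```

I handed the job in at about 29 s with filler_26 and filler_10 standing in the gap and the pressure plate pushed back about 4.2 mm in the camera image; fillers 14 and 18 stayed in the box, and the hand-in call returned no verdict.

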